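# Slide the top tray lid off the stack and click it home

### The arm

A 6-joint arm with a two-finger parallel gripper is mounted at the origin on the work surface. World frame = base frame: x ahead of the robot, y to its left, z up, the work surface at z = 0. Lengths are in m, angles in rad, forces in N, time in s.
With the tool pointing down it reaches from about 0.275 to 0.825 m from the base axis. Payload 5.2 kg.
Tool frame: the origin (TCP) lies midway between the tips of the shut fingers; the grasp point (between the pads) lies 19 mm behind it (manip.tcp_to_grasp is the z of the grasp point in the tool frame, in m); z points along the fingers, y is the direction in which the jaws open and shut (so a half turn about z gives the same grasp; the last joint's range is limited). The gripper opens to 93 mm and grips with 3 to 60 N. Pads are 15 mm wide; open, the fingers measure 128 mm over their backs; the gripper's body (75 mm by 188 mm) begins 65 mm behind the grasp point.
Start: joints at [-1.436, 0.259, 1.535, -0, 1.348, -0.203], TCP at [0.182, -0.519, 0.219] pointing down, gripper open.
Joint ranges: [-3.14, 3.14], [-0.91, 2.08], [0.19, 2.58], [-1.22, 4.36], [0.22, 2.71], [-3.12, 3.12]. Speed limits (rad/s): [2.57, 2.57, 3.14, 3.14, 3.14, 3.14].

### API

Orientations are given as [roll, pitch, yaw] about the fixed x, y, z axes, in that order (R = Rz(yaw) Ry(pitch) Rx(roll)).
In Python, from workcell import manip, viewer gives the robot as it stands.
- The arm moves only by the tool step_arm, never from a script. Its argument "increments" is one flat list of numbers, 7 for each row, row after row: the shift along the tool's x, y, z in cm, then the turn, a rotation vector about the tool's x, y, z in rad, then the finger opening in cm, from 0 to 9.3. In form: [x, y, z, ax, ay, az, fingers, x, y, z, ax, ay, az, fingers, ...]. A call has 1 to 12 rows; each row is the pose to reach, as a shift and turn from the pose measured when the call began, along the tool's axes at that moment; what a row does not reach only later rows make up. A row lasts 1/12 s, in which the tool goes at most 41.7 mm and 7.16 degrees, less where a joint would pass 70% of its speed; a pose out of reach is approached as far as the arm can. A call with a gripper value outside its range is refused whole. The fingers move at their own pace and stop on an object; "squeeze" is the grip in N (left out, the last holds). Time passes only in rows, so rows that repeat a pose let the fingers close. It gives the time, the measured TCP pose, the force and the opening at its end, in the units of the state.
- manip.sense(): the state, without advancing time (a new reading comes with each control period).
- viewer.camera(name): name is "scene" or "top"; returns the picture (480x640x3 uint8, red, green, blue); there is no depth.
- viewer.get_calibration(name): a dict with "fx", "fy", "cx", "cy" (pixels), "k1" (the pictures are not rectified: a ray, as slopes to the right and down, at radius r is drawn at 1 + k1 r^2 times it, then the intrinsics apply), "camera_from_world" (4x4, takes a point from world to camera coordinates). Camera axes: x right, y down, z forward; pixel columns grow to the right and rows downward; lengths in m; the calibration is good to about 2 mm. A picture is of the moment at which its call begins. get_calibration takes no time and is no camera call.
- manip.sign_off(): hands the job in, once; it reports no verdict.
The state is a dict: "clock": time; "joint_positions": joint angles; "joint_velocities": joint speeds; "effort": joint torques, N m; "tool_pos": TCP position; "orientation": TCP orientation; "wrist_force": force on the tool from outside, world axes, zero at the start; "torque": the same for the moment, N m; "finger_gap": finger opening in m.
Only numpy, scipy, OpenCV 4.12 (cv2) and the standard library are available. Lean on these libraries where they do the work, as an engineer would, in place of code of your own. Each camera call takes 0.05 s, during which the arm holds its last target.

### The job

Close the grey storage tray: push the top green lid sideways off the stack, without lifting it, across onto the tray's runners and on until both orange spring catches snap in behind it, then let go. Push gently, as the lid chips if forced, and leave the other two lids and the things on the bench as they are.

Things in the scene. Friction and masses are not known exactly. Their poses are not given: they have to be found in the camera images.
- tray: Fixed two-tier grey plastic tray, 134 mm (x) by 200 mm (y), open on top; origin under it on the bench, z up. The lid travels along the tray's +y: the mouth is at y = -90 mm, the lid stack beyond it about 170 mm from the origin. A dark steel keeper, with catches and buffer, is clamped on it at a place along y that differs by up to 18 mm either way: it is not measured, feel for it.
- tray_mouth (a point): Mouth of the runners, on the tray's centre line at runner height (110 mm up, 90 mm from the origin towards -y). Two level runners with 76 mm clear between them run from here along +y for 200 mm; their 7 mm high side walls stand 103 mm apart and flare to 115 mm over the 18 mm before the mouth. With the lid home its centre is 70 to 109 mm beyond this point along +y.
- lid_a_center (a point): Centre of the top lid of the stack: a flat green plastic plate 100 mm (x) by 120 mm (y) by 12 mm thick, about 0.14 kg, too wide to grasp. Its axes lie nearly along the tray's. Its underside starts 1.5 mm above the runners, so it can be pushed by its rear (-y) edge straight across the 20 mm gap; it chips if the fingers press it with more than 20 N.
- lid_b_center (a point): Centre of the second lid, the same size, right under the top one; it lies loose and must stay where it is (within 6 mm).
- lid_c_center (a point): Centre of the lowest lid, the same size, under the second on the fixed grey stand; it must stay where it is (within 6 mm).
- catch_left (a joint): Orange spring catch on the tray's -x side, reaching 6 mm in over the side wall at the mouth end: 0 = sprung in (no lid beside it, or lid home in front of it), 0.0035 to 0.0065 m while a lid is passing. Pushing the lid past the two catches takes about 2 to 8 N; up to 12 N if the lid binds askew in the mouth.
- catch_right (a joint): The same on the tray's +x side.
- buffer (a joint): Black rubber buffer across the tray's far end, 60 mm wide: 0 = free, grows as the lid presses it, 0.006 m = solid. Spring of 2 N/mm. Both catches snap in behind the lid when it is pressed about 2 mm in (4 N plus about 1 N of friction); about 8 N is safely past that. It then holds the lid back against the catches.
- pot: White ceramic pot, 100 mm wide, 90 mm high, bystander; origin under its centre.
- sieve: Black plastic sieve, 116 mm wide, 45 mm high, bystander; origin under its centre.
- tamper: Olive-wood tamper with an upright handle, 84 mm wide, 100 mm high, bystander; origin under its centre.
- trowel: Steel trowel lying flat beyond the tray, 300 mm long along its x, 62 mm wide, bystander; origin under its middle.
Things that resemble listed ones, but are neither listed nor needed, are in the scene too. Leave any brown or pink look-alike of the part that bears lid_a_center alone.

How it is judged:
On the way, in this order (a step that is already met when the one before it is completed fails the run):
1. the top lid has been slid forward off the stack towards the tray, the others staying put (y of lid_a_center in the frame of tray above -0.155 m and z of lid_a_center in the frame of tray below 0.125 m and distance of each of lid_b_center, lid_c_center from where it was at the start of the episode below 0.006 m), for 0.05 s.
2. the lid is in the runners and holds both catches out (value of joint each of catch_left, catch_right above 0.002 m and y of lid_a_center in the frame of tray above -0.12 m), for 0.1 s.
At the end, for the whole second after the job is handed in: The lid lies flat on the runners: its centre within 24 mm of the tray's origin along y and 4 mm along x, at 113.5 to 118.5 mm height, square within 0.04 rad, at rest, with both catches sprung in behind it (under 1.5 mm); the other two lids within 6 mm of where they were (y of lid_a_center in the frame of tray between -0.024 and 0.024 m and x of lid_a_center in the frame of tray between -0.004 and 0.004 m and z of lid_a_center in the frame of tray between 0.1135 and 0.1185 m and angle between the y axis of lid_a_center and the y axis of tray, either way round below 0.04 rad and value of joint each of catch_left, catch_right below 0.0015 m and linear speed of lid_a below 0.01 m/s and distance of each of lid_b_center, lid_c_center from where it was at the start of the episode below 0.006 m); the robot touches nothing.
It fails at once if the lid is pressed by the fingers or arm with more than 20 N (contact force between any of the fingers, the arm and lid_a above 20 N).
It fails at once if the lid is lifted more than 15 mm (z of lid_a_center in the frame of tray above 0.1325 m).
It fails at once if another lid is shifted by more than 6 mm (not (distance of each of lid_b_center, lid_c_center from where it was at the start of the episode below 0.006 m)).
It fails at once if a thing on the bench is shifted by more than 15 mm (distance of any of pot, sieve, tamper, trowel from where it was at the start of the episode above 0.015 m).
It also fails if it takes over 43 s, if anything falls off the work surface, if the arm or the gripper's body presses on something with over 40 N, if the wrist force passes 120 N, or if a joint passes its speed limit or range.

## Working session

There is one attempt and no reset: what is moved stays moved. The work goes in short steps, Python scripts to look and compute and a tool call to move; the robot and the scene stay as the last step left them, time stands still between calls to the robot, and variables do not carry over. Pictures are saved under pics/ and viewed, and the job is handed in when it is done.

Besides the shell and the picture viewer there is one more tool, called after "Emit:" by a JSON object that holds its "op" and its "data". step_arm: Moves the arm, as the interface text tells. Its arguments: {"type":"object","properties":{"increments":{"type":"array"},"squeeze":{"type":"number"}},"required":["increments"]}

```bash
ls; mkdir -p pics; python3 - <<'E'
from workcell import manip, viewer
import cv2
print(manip.sense(), manip.tcp_to_grasp)
for n in ("scene","top"):
    cv2.imwrite(f"pics/{n}0.png", viewer.camera(n)[:,:,::-1]); print(viewer.get_calibration(n))
E
```

```text
pics
{'clock': 0.0, 'joint_positions': array([-1.43580527e+00,  2.59301552e-01,  1.53607751e+00,  9.38705008e-06,
        1.34802545e+00, -2.02798598e-01]), 'joint_velocities': array([-0.0023093 , -0.00063932, -0.00083912, -0.00018915,  0.00261632,
        0.00199947]), 'effort': array([-1.66207235e-03, -4.37312686e+01, -2.83995938e+01,  7.16642593e-02,
        4.19486838e-02, -1.51694194e-04]), 'tool_pos': array([ 0.18222119, -0.51834838,  0.21784227]), 'orientation': array([-3.13981976e+00, -3.73893998e-04,  3.37787241e-01]), 'wrist_force': array([0.08635092, 0.46017486, 0.34792549]), 'torque': array([-0.04425747,  0.00576786,  0.00221583]), 'finger_gap': 0.09277130155357573} -0.0188
{'fx': 546.9571297852378, 'fy': 546.9571297852378, 'cx': 320.4076542209849, 'cy': 236.47541835139222, 'k1': 0.030471324161196245, 'camera_from_world': array([[-0.22424133,  0.97445108, -0.01268558,  0.12479438],
       [ 0.54095722,  0.11363689, -0.83333783, -0.23517199],
       [-0.8106054 , -0.19373114, -0.55261844,  1.76726692],
       [ 0.        ,  0.        ,  0.        ,  1.        ]])}
{'fx': 487.50376039744333, 'fy': 487.50376039744333, 'cx': 321.48425781961265, 'cy': 242.405358824161, 'k1': -0.06931375749309138, 'camera_from_world': array([[-6.71265212e-03, -9.99976117e-01, -1.64463639e-03,
         9.47021741e-03],
       [-9.92249665e-01,  6.86484154e-03, -1.24070446e-01,
         5.71050917e-01],
       [ 1.24078773e-01,  7.99048168e-04, -9.92272049e-01,
         1.22740436e+00],
       [ 0.00000000e+00,  0.00000000e+00,  0.00000000e+00,
         1.00000000e+00]])}
```

View pics/scene0.png

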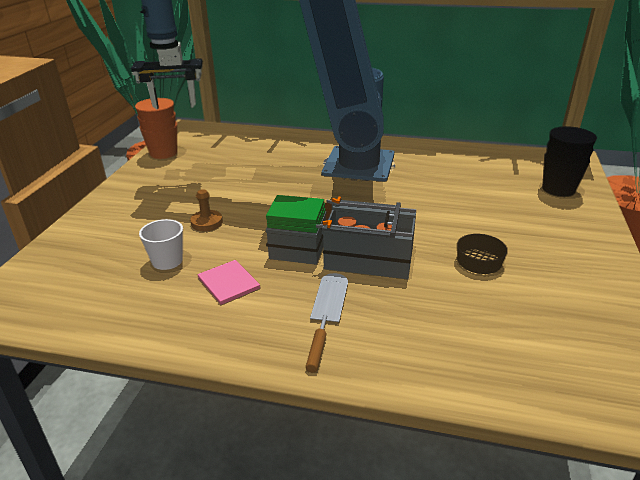

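View pics/top0.png

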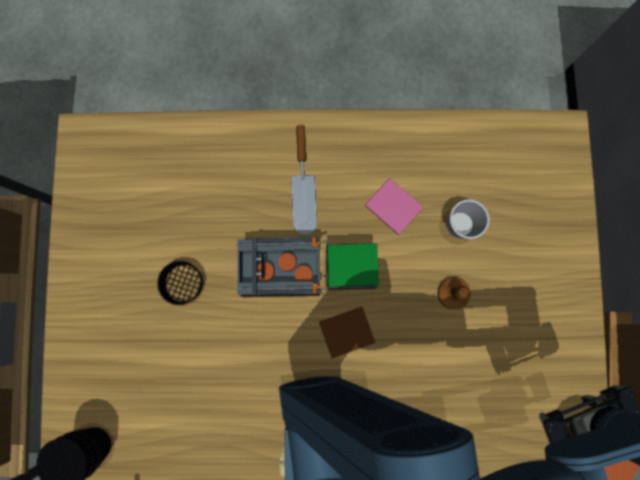

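Candidates for the top lid: the green plate on the stack (scene 297,208; top 352,265), the pink plate (scene 229,281; top 393,206) and the brown plate (top 347,332). I choose the green one on the stack, beside the tray mouth, and check it in a crop.

```bash
cat > h.py <<'E'
import numpy as np, cv2
from workcell import manip, viewer
def K(n):
    c=viewer.get_calibration(n); return c, np.array(c["camera_from_world"])
def px2w(n,u,v,z):
    c,T=K(n); a=(u-c["cx"])/c["fx"]; b=(v-c["cy"])/c["fy"]; r=np.hypot(a,b); s=r
    for _ in range(30): s=r/(1+c["k1"]*s*s)
    f=s/r if r>0 else 1
    d=T[:3,:3].T@np.array([a*f,b*f,1]); o=-T[:3,:3].T@T[:3,3]
    return o+d*(z-o[2])/d[2]
def w2px(n,p):
    c,T=K(n); q=T[:3,:3]@np.array(p)+T[:3,3]; a,b=q[:2]/q[2]; k=1+c["k1"]*(a*a+b*b)
    return np.array([c["fx"]*a*k+c["cx"],c["fy"]*b*k+c["cy"]])
def green(n,img,thr=None):
    h=cv2.cvtColor(img,cv2.COLOR_RGB2HSV)
    return cv2.inRange(h,(45,150,90),(75,255,255))
E
python3 - <<'E'
import cv2,numpy as np
from h import *
t=cv2.imread("pics/top0.png"); s=cv2.imread("pics/scene0.png")
a=cv2.resize(t[225:305,225:395],None,fx=4.7,fy=4.7,interpolation=cv2.INTER_CUBIC); cv2.imwrite("pics/ct.png",a)
b=cv2.resize(s[185:285,255:425],None,fx=4.7,fy=4.7,interpolation=cv2.INTER_CUBIC); cv2.imwrite("pics/cs.png",b)
for n,im,roi in(("top",t,(230,300,320,390)),("scene",s,(185,240,260,335))):
    m=green(n,im[:,:,::-1].copy()); mm=np.zeros_like(m); r=roi; mm[r[0]:r[1],r[2]:r[3]]=m[r[0]:r[1],r[2]:r[3]]
    c=max(cv2.findContours(mm,0,1)[0],key=cv2.contourArea)
    print(n,cv2.contourArea(c),cv2.minAreaRect(c))
    ap=cv2.approxPolyDP(c,3,True)[:,0]
    for p in ap: print(p, px2w(n,*p,0.1235).round(4))
E
```

```text
top 1551.5 ((352.6661376953125, 264.6533203125), (41.16707992553711, 49.00082015991211), 87.70938873291016)
[375 244] [ 0.5553 -0.1234  0.1235]
[329 245] [ 0.5537 -0.0125  0.1235]
[329 285] [ 0.4576 -0.0117  0.1235]
[342 285] [ 0.4574 -0.0427  0.1235]
[359 272] [ 0.4881 -0.0838  0.1235]
[377 269] [ 0.495  -0.127   0.1235]
scene 823.0 ((294.5, 208.5), (21.0, 57.0), 90.0)
[323 199] [ 0.4596 -0.0142  0.1235]
[274 201] [ 0.4932 -0.1282  0.1235]
[266 215] [ 0.5596 -0.1273  0.1235]
[315 219] [ 0.5535 -0.0118  0.1235]
```

View pics/ct.png

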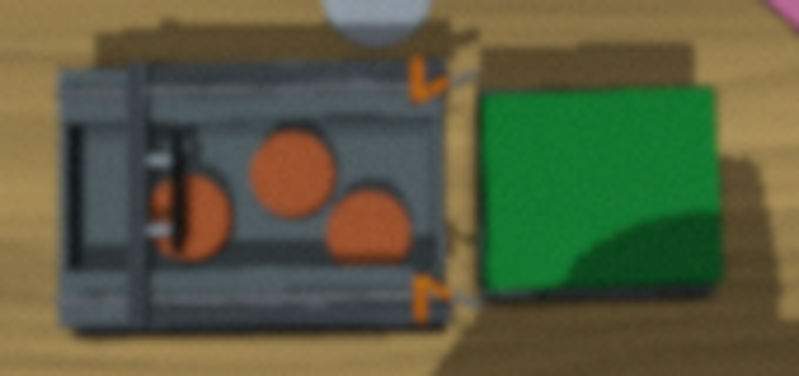

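View pics/cs.png

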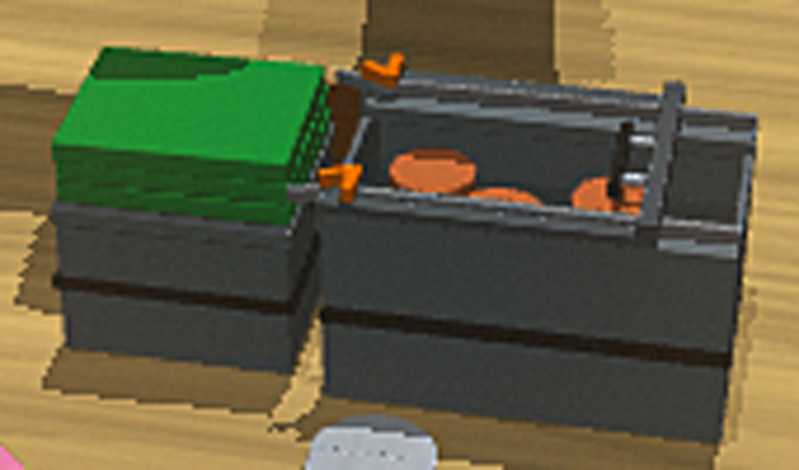

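The crop confirms the chosen lid: the solid green top plate of the stack (top ≈352,265), with the mouth and its two orange catches to its left (≈315,240 and ≈315,288). The dark patch on it is the arm's shadow. Next I rectify both views to measure the poses.

```bash
cat >> h.py <<'E'
def ortho(n,img,z,x0,x1,y0,y1,mm=0.5):
    # rows: x decreasing downward ; cols: y decreasing to right (like top view)
    c,T=K(n); s=mm/1000
    xs=np.arange(x1,x0,-s); ys=np.arange(y1,y0,-s); X,Y=np.meshgrid(xs,ys,indexing="ij")
    P=np.stack([X,Y,np.full_like(X,z)],-1)@T[:3,:3].T+T[:3,3]
    a=P[...,0]/P[...,2]; b=P[...,1]/P[...,2]; k=1+c["k1"]*(a*a+b*b)
    return cv2.remap(img,(c["fx"]*a*k+c["cx"]).astype(np.float32),(c["fy"]*b*k+c["cy"]).astype(np.float32),cv2.INTER_CUBIC)
E
python3 - <<'E'
import cv2,numpy as np
from h import *
for n in("top","scene"):
    im=cv2.imread(f"pics/{n}0.png")
    o=ortho(n,im,0.117,0.40,0.62,-0.15,0.23)
    for k in range(0,760,100): cv2.line(o,(k,0),(k,6 if k%200 else 12),(0,0,255),1)
    for k in range(0,440,100): cv2.line(o,(0,k),(6,k),(0,0,255),1)
    cv2.imwrite(f"pics/o_{n}.png",o)
E
```

```text
(no output)
```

View pics/o_top.png

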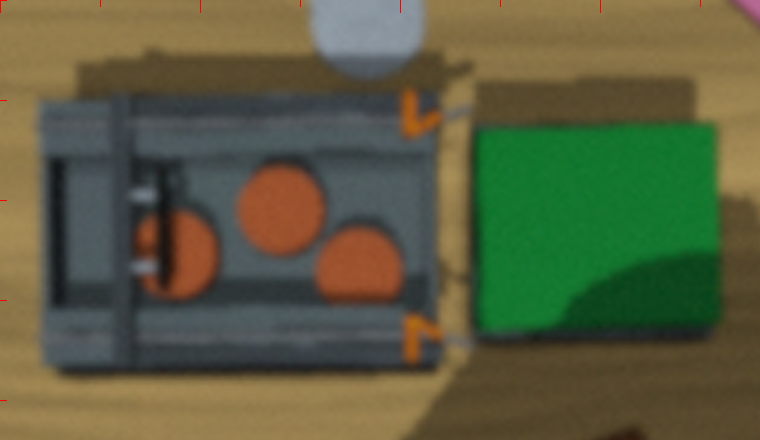

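View pics/o_scene.png

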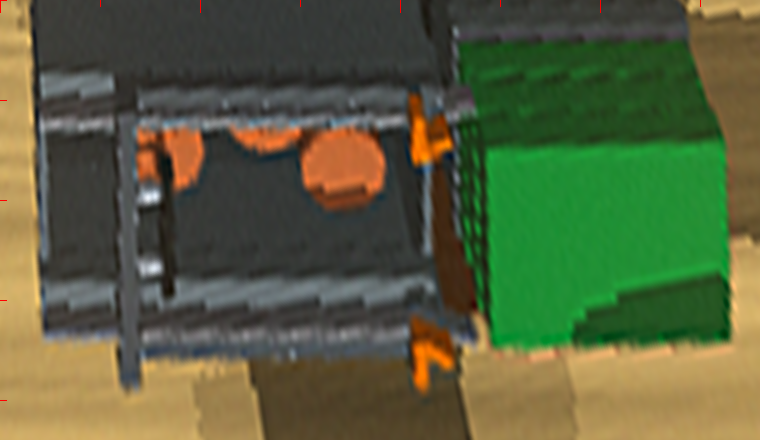

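```bash
python3 - <<'E'
import cv2,numpy as np
from h import *
def rob(t,v):
    k=np.ones(len(t),bool)
    for _ in range(5):
        p=np.polyfit(t[k],v[k],1); r=v-np.polyval(p,t); k=abs(r)<max(2*np.median(abs(r[k])),.3)
    return p,r[k].std()
im=cv2.imread("pics/top0.png")
# lid
o=ortho("top",im,0.1235,0.42,0.60,-0.16,0.02,.25)
h=cv2.cvtColor(o,cv2.COLOR_BGR2HSV); m=cv2.inRange(h,(50,140,40),(80,255,255))
ys,xs=np.nonzero(m); print(xs.min(),xs.max(),ys.min(),ys.max())
c0=(xs.min()+xs.max())//2; r0=(ys.min()+ys.max())//2
rows=np.arange(r0-150,r0+151); L=np.array([np.nonzero(m[r])[0].min() for r in rows]);R=np.array([np.nonzero(m[r])[0].max() for r in rows])
cols=np.arange(c0-180,c0+181); U=np.array([np.nonzero(m[:,c])[0].min() for c in cols]);D=np.array([np.nonzero(m[:,c])[0].max() for c in cols])
for nm,t,v in(("L",rows,L),("R",rows,R)):
    p,s=rob(t,v); print(nm,"y",0.02-np.polyval(p,r0)*.00025,"slope",p[0],s)
for nm,t,v in(("U",cols,U),("D",cols,D)):
    p,s=rob(t,v); print(nm,"x",0.60-np.polyval(p,c0)*.00025,"slope",p[0],s)
# tray light lines
o=ortho("top",im,0.117,0.42,0.59,0.0,0.23,.25); g=cv2.cvtColor(o,cv2.COLOR_BGR2GRAY).astype(float)
cv2.imwrite("pics/tr.png",cv2.convertScaleAbs(cv2.resize(o,None,fx=.85,fy=.85),alpha=1.6))
E
```

```text
109 597 170 585
L y -0.007712558029613011 slope 0.011834834960330566 0.5365658738329239
R y -0.12776639323456368 slope 0.042184726224779735 1.1897335126184965
U x 0.5558614178451757 slope -0.026337182993168617 0.2593069241244982
D x 0.4557579056342933 slope -0.03067912739968753 0.30268138891254837
```

View pics/tr.png

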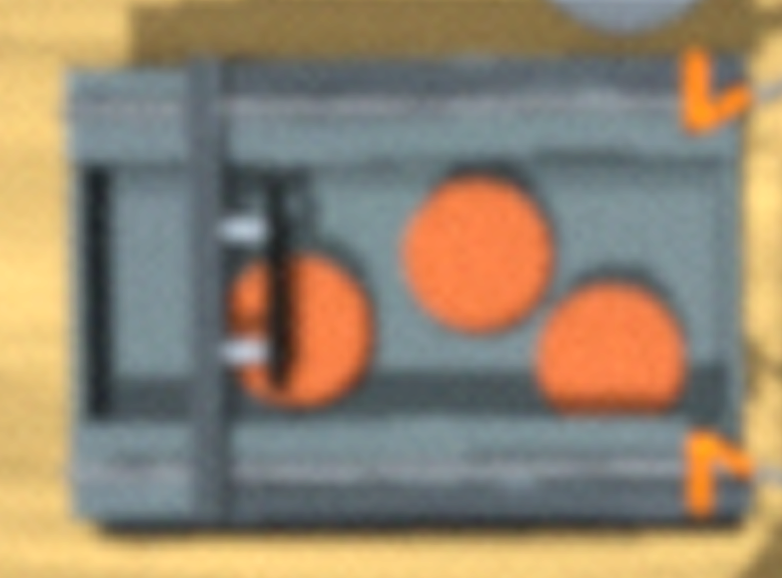

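```bash
python3 - <<'E'
import cv2,numpy as np
from h import *
im=cv2.imread("pics/top0.png")
o=ortho("top",im,0.117,0.42,0.59,0.0,0.23,.25); g=cv2.GaussianBlur(cv2.cvtColor(o,cv2.COLOR_BGR2GRAY).astype(np.float32),(0,0),2)
S=1/.85
def rob(t,v):
    t=np.array(t);v=np.array(v);k=np.ones(len(t),bool)
    for _ in range(6):
        p=np.polyfit(t[k],v[k],1); r=v-np.polyval(p,t); k=abs(r)<max(2*np.median(abs(r[k])),.5)
    return p,r[k].std(),k.sum()
cols=np.r_[int(240*S):int(650*S)]
C=400*S
mids=[]
for r0 in(103,470):
    a=int((r0-14)*S);b=int((r0+14)*S)
    v=[a+np.argmax(g[a:b,c]) for c in cols]
    p,s,n=rob(cols,v); mids.append(np.polyval(p,C)); print("ridge x",.59-np.polyval(p,C)*.00025,"slope",p[0],s,n,len(cols))
print("centre x",.59-np.mean(mids)*.00025,"at y",.23-C*.00025)
# left and right outer edges : gradient
gx=np.gradient(g,axis=1)
for nm,c0,rr in(("far",75,(180,440)),("mouth",740,(150,420))):
    a=int((c0-20)*S);b=int((c0+20)*S); rows=np.r_[int(rr[0]*S):int(rr[1]*S)]
    v=[a+np.argmax(abs(gx[r,a:b])) for r in rows]; p,s,n=rob(rows,v); R=287*S
    print(nm,"y",.23-np.polyval(p,R)*.00025,"slope",p[0],s,n,len(rows))
E
```

```text
ridge x 0.5584201268455969 slope -0.017351587908753227 1.0070378877743258 283 482
ridge x 0.4519815327170448 slope -0.01205289825787438 0.8545702887022745 285 482
centre x 0.5052008297813209 at y 0.11235294117647059
far y 0.20502095837166506 slope 0.013580823433957577 0.2613285006261984 174 306
mouth y 0.010322350349831588 slope 0.005725572752198977 2.950801349614517 226 318
```

```bash
cat >> h.py <<'E'
from scipy.spatial.transform import Rotation as Ro
def plan(target,yaw,roll=np.pi):
    s=manip.sense(); R=Ro.from_euler("xyz",s["orientation"]); G=Ro.from_euler("xyz",[roll,0,yaw])
    d=R.inv().apply(np.array(target)-s["tool_pos"])*100; w=(R.inv()*G).as_rotvec()
    print("tool shift cm",d.round(2),"rotvec",w.round(3))
def st():
    s=manip.sense(); print(round(s["clock"],2),"pos",s["tool_pos"].round(4),"rpy",s["orientation"].round(4),"F",s["wrist_force"].round(2),"gap",round(s["finger_gap"],4),"j",s["joint_positions"].round(2))
E
python3 -c "
from h import *
plan([.507,-.165,.20],np.pi/2+.016)
for n in [(475,218),(455,292)]: print(px2w('top',*n,.05))"
```

```text
tool shift cm [ 42.35 -22.58   1.84] rotvec [-1.000e-03 -1.000e-03 -1.249e+00]
[ 0.63034894 -0.39311861  0.05      ]
[ 0.43987103 -0.33304937  0.05      ]
```

Emit:
{"op": "step_arm", "data": {"increments": [3.5,-1.9,0,0,0,-0.1,4,7,-3.8,0,0,0,-0.2,4,10.6,-5.6,0,0,0,-0.31,4,14.1,-7.5,0,0,0,-0.42,4,17.6,-9.4,0,0,0,-0.52,4,21.2,-11.3,0,0,0,-0.62,4,24.7,-13.2,0,0,0,-0.73,4,28.2,-15.1,0,0,0,-0.83,4,31.8,-16.9,0,0,0,-0.94,4,35.3,-18.8,0.5,0,0,-1.04,4,38.8,-20.7,1,0,0,-1.15,4,42.35,-22.6,1.8,0,0,-1.249,4]}}

```text
clock: 1.1
tool_pos: [0.5081, -0.1631, 0.2006]
orientation: [3.141, -0.001, 1.592]
wrist_force: [0.7, -1.0, 0.2]
finger_gap: 0.0402
```

```bash
python3 -c "
from h import *
st(); plan([.507,-.165,.140],np.pi/2+.016)"
```

```text
1.1 pos [ 0.5081 -0.1631  0.2006] rpy [ 3.1410e+00 -1.1000e-03  1.5923e+00] F [ 0.69 -1.04  0.2 ] gap 0.0402 j [-0.52  0.24  1.6   0.    1.3  -0.54]
tool shift cm [-0.19 -0.12  6.06] rotvec [ 0.001 -0.001  0.005]
```

Emit:
{"op": "step_arm", "data": {"increments": [-0.2,-0.1,2,0,0,0.005,4,-0.2,-0.1,4,0,0,0.005,4,-0.2,-0.1,6,0,0,0.005,4,-0.2,-0.1,6,0,0,0.005,4,-0.2,-0.1,6,0,0,0.005,4]}}

```text
clock: 1.52
tool_pos: [0.5063, -0.1645, 0.1396]
orientation: [-3.139, -0.003, 1.587]
wrist_force: [-1.0, 0.4, 0.9]
finger_gap: 0.0401
```

```bash
python3 - <<'E'
from h import *
st(); 
a=viewer.camera("scene")[:,:,::-1];b=viewer.camera("top")[:,:,::-1]
cv2.imwrite("pics/s1.png",cv2.resize(a[130:290,220:430],None,fx=3.7,fy=3.7,interpolation=cv2.INTER_CUBIC))
cv2.imwrite("pics/t1.png",cv2.resize(b[200:330,220:430],None,fx=3.7,fy=3.7,interpolation=cv2.INTER_CUBIC))
cv2.imwrite("pics/s1f.png",a);cv2.imwrite("pics/t1f.png",b)
print(w2px("scene",manip.sense()["tool_pos"]))
E
```

```text
1.52 pos [ 0.5063 -0.1645  0.1396] rpy [-3.1392e+00 -2.7000e-03  1.5875e+00] F [-0.96  0.41  0.89] gap 0.0401 j [-0.52  0.3   1.69  0.    1.16 -0.54]
[256.80578841 195.79673814]
```

View pics/s1.png

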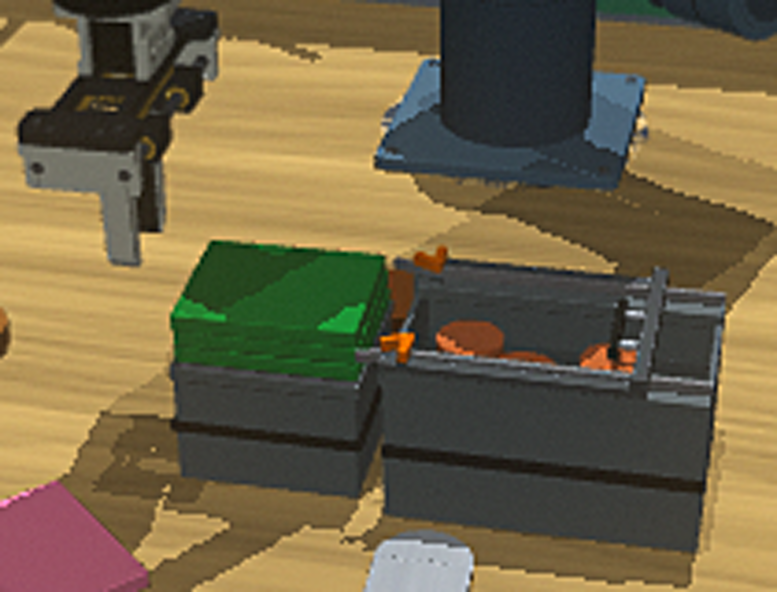

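View pics/t1.png

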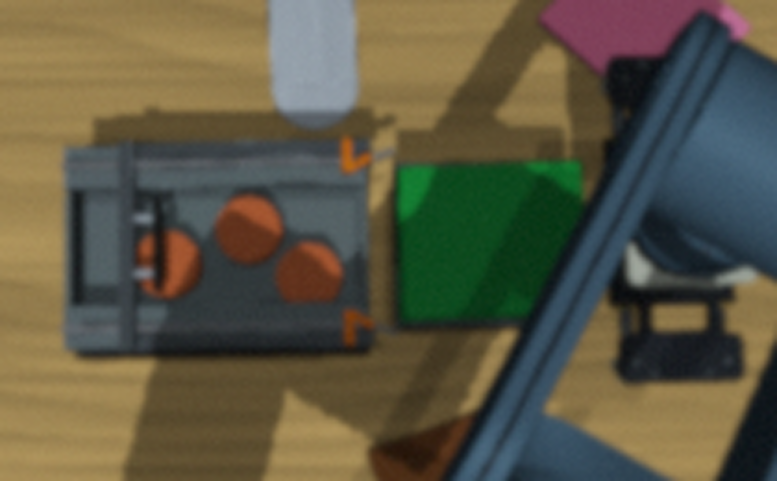

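The crops show the finger pair level behind (−y of) the stack (scene crop 122,263 and 153,230), which matches the projected TCP. Both catches, the buffer and the lid are undisturbed. Next I lower to mid-thickness of the top lid.

Emit:
{"op": "step_arm", "data": {"increments": [0,0.05,1.2,0,0,0,4,0,0.05,2.25,0,0,0,4,0,0.05,2.25,0,0,0,4,0,0.05,2.25,0,0,0,4]}}

```text
clock: 1.95
tool_pos: [0.5079, -0.1657, 0.1191]
orientation: [3.14, -0.001, 1.586]
wrist_force: [-1.0, 0.3, -0.5]
finger_gap: 0.0401
```

```bash
python3 -c "
from h import *
st(); plan([.507,-.14,.117],np.pi/2+.016)"
```

```text
1.95 pos [ 0.5079 -0.1657  0.1191] rpy [ 3.1405e+00 -8.0000e-04  1.5865e+00] F [-0.97  0.3  -0.46] gap 0.0401 j [-0.53  0.32  1.71  0.    1.11 -0.54]
tool shift cm [ 2.57 -0.05  0.22] rotvec [ 0.001 -0.001 -0.   ]
```

Emit:
{"op": "step_arm", "data": {"increments": [0.7,-0.05,0.2,0,0,0,4,1.4,-0.05,0.2,0,0,0,4,2.1,-0.05,0.2,0,0,0,4,2.1,-0.05,0.2,0,0,0,4,2.1,-0.05,0.2,0,0,0,4]}}

```text
clock: 2.37
tool_pos: [0.5072, -0.144, 0.1175]
orientation: [3.14, -0.001, 1.588]
wrist_force: [-0.0, 0.5, -0.5]
finger_gap: 0.0399
```

```bash
python3 -c "
from h import *
st(); plan([.507,-.14,.117],np.pi/2+.016)"
```

```text
2.37 pos [ 0.5072 -0.144   0.1175] rpy [ 3.1401e+00 -5.0000e-04  1.5878e+00] F [-0.04  0.52 -0.47] gap 0.0399 j [-0.49  0.31  1.73  0.    1.1  -0.51]
tool shift cm [ 0.4  -0.01  0.05] rotvec [ 0.002 -0.001  0.001]
```

Emit:
{"op": "step_arm", "data": {"increments": [0.1,0,0.05,0,0,0,4,0.2,0,0.05,0,0,0,4,0.3,0,0.05,0,0,0,4,0.4,0,0.05,0,0,0,4,0.5,0,0.05,0,0,0,4,0.6,0,0.05,0,0,0,4,0.7,0,0.05,0,0,0,4,0.8,0,0.05,0,0,0,4,0.9,0,0.05,0,0,0,4,1.0,0,0.05,0,0,0,4,1.1,0,0.05,0,0,0,4,1.2,0,0.05,0,0,0,4]}}

```text
clock: 3.37
tool_pos: [0.5069, -0.1319, 0.117]
orientation: [3.14, -0.001, 1.588]
wrist_force: [-0.7, -0.9, -0.2]
finger_gap: 0.0401
```

```bash
python3 - <<'E'
from h import *
st(); 
a=viewer.camera("scene")[:,:,::-1]
cv2.imwrite("pics/s2.png",cv2.resize(a[130:290,220:430],None,fx=3.7,fy=3.7,interpolation=cv2.INTER_CUBIC))
st()
E
```

```text
3.37 pos [ 0.5069 -0.1319  0.117 ] rpy [ 3.1402e+00 -5.0000e-04  1.5878e+00] F [-0.7  -0.92 -0.18] gap 0.0401 j [-0.47  0.3   1.74  0.    1.1  -0.49]
3.42 pos [ 0.5069 -0.1317  0.117 ] rpy [ 3.1401e+00 -7.0000e-04  1.5879e+00] F [-0.37 -0.89  0.27] gap 0.0397 j [-0.47  0.3   1.74  0.    1.1  -0.49]
```

View pics/s2.png

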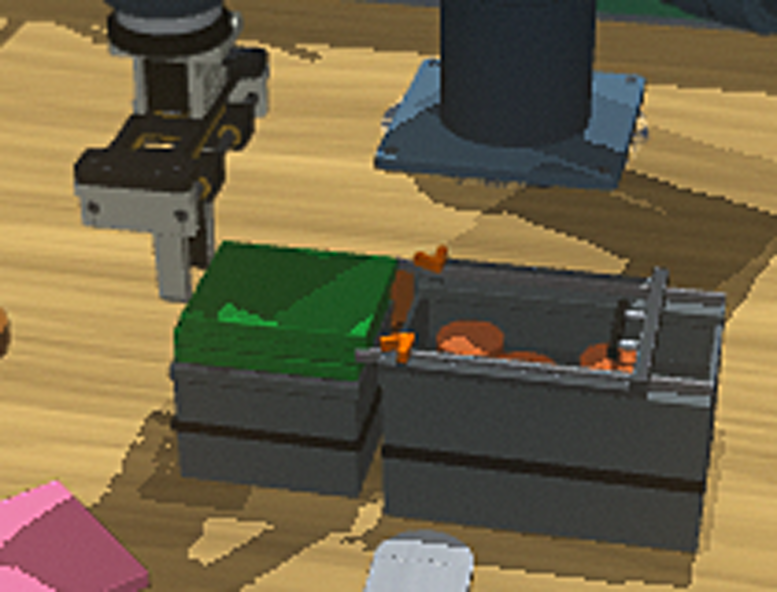

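The top lid has moved about 3 mm forward relative to the second (scene crop 178,330), and the fingers sit on its rear edge only. I continue.

Emit:
{"op": "step_arm", "data": {"increments": [0.12,0,0,0,0,0,4,0.24,0,0,0,0,0,4,0.36,0,0,0,0,0,4,0.48,0,0,0,0,0,4,0.6,0,0,0,0,0,4,0.72,0,0,0,0,0,4,0.84,0,0,0,0,0,4,0.96,0,0,0,0,0,4,1.08,0,0,0,0,0,4,1.2,0,0,0,0,0,4,1.32,0,0,0,0,0,4,1.44,0,0,0,0,0,4]}}

```text
clock: 4.42
tool_pos: [0.5067, -0.1172, 0.117]
orientation: [3.14, -0.001, 1.588]
wrist_force: [0.6, -0.4, -0.5]
finger_gap: 0.0401
```

```bash
python3 - <<'E'
from h import *
st(); 
a=viewer.camera("top")[:,:,::-1]
cv2.imwrite("pics/t3.png",cv2.resize(a[200:330,220:430],None,fx=3.7,fy=3.7,interpolation=cv2.INTER_CUBIC))
plan([.506,-.11,.117],np.pi/2+.016)
E
```

```text
4.42 pos [ 0.5067 -0.1172  0.117 ] rpy [ 3.1401e+00 -6.0000e-04  1.5879e+00] F [ 0.55 -0.44 -0.47] gap 0.0401 j [-0.44  0.3   1.75  0.    1.09 -0.46]
tool shift cm [ 0.7  -0.06 -0.  ] rotvec [ 0.001 -0.001  0.001]
```

View pics/t3.png

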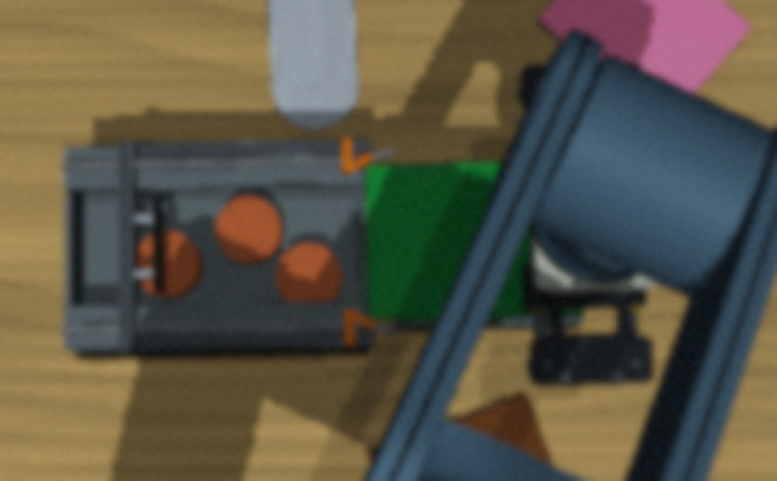

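Lid front edge is at the tray's mouth (top crop 367,240), centred between the catches (345,155 / 355,325). Now slower, checking force.

Emit:
{"op": "step_arm", "data": {"increments": [0.08,0,0,0,0,0,4,0.16,0,0,0,0,0,4,0.24,0,0,0,0,0,4,0.32,0,0,0,0,0,4,0.4,0,0,0,0,0,4,0.48,0,0,0,0,0,4,0.56,0,0,0,0,0,4,0.64,0,0,0,0,0,4,0.72,0,0,0,0,0,4,0.8,0,0,0,0,0,4]}}

```text
clock: 5.3
tool_pos: [0.5066, -0.1091, 0.117]
orientation: [3.14, -0.0, 1.588]
wrist_force: [0.3, -3.3, -0.7]
finger_gap: 0.0399
```

Emit:
{"op": "step_arm", "data": {"increments": [0.08,0,0,0,0,0,4,0.16,0,0,0,0,0,4,0.24,0,0,0,0,0,4,0.32,0,0,0,0,0,4]}}

```text
clock: 5.63
tool_pos: [0.5065, -0.1053, 0.117]
orientation: [3.14, -0.001, 1.588]
wrist_force: [0.3, -0.7, -0.4]
finger_gap: 0.0401
```

```bash
python3 - <<'E'
from h import *
st(); 
a=viewer.camera("top")[:,:,::-1]; b=viewer.camera("scene")[:,:,::-1]
cv2.imwrite("pics/t4.png",cv2.resize(a[220:320,230:400],None,fx=4.6,fy=4.6,interpolation=cv2.INTER_CUBIC))
cv2.imwrite("pics/s4.png",cv2.resize(b[150:270,250:410],None,fx=4.8,fy=4.8,interpolation=cv2.INTER_CUBIC))
plan([.506,-.1,.117],np.pi/2+.016)
E
```

```text
5.63 pos [ 0.5065 -0.1053  0.117 ] rpy [ 3.1401e+00 -1.4000e-03  1.5877e+00] F [ 0.31 -0.66 -0.39] gap 0.0401 j [-0.42  0.29  1.76  0.    1.09 -0.44]
tool shift cm [ 0.52 -0.04 -0.  ] rotvec [ 0.001 -0.001  0.001]
```

View pics/t4.png

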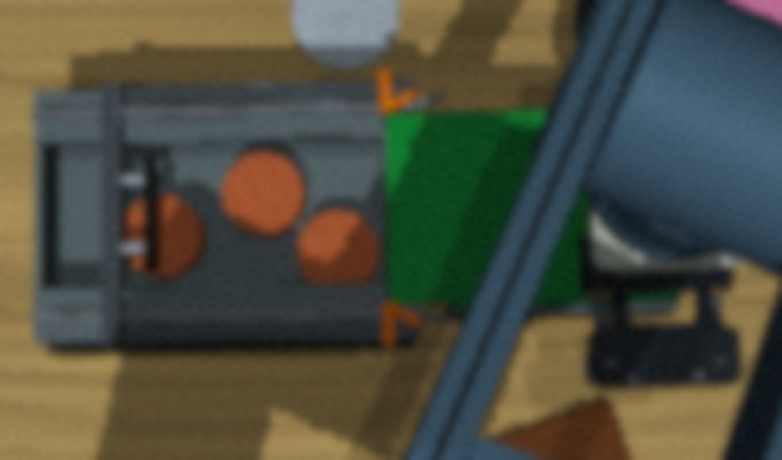

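View pics/s4.png

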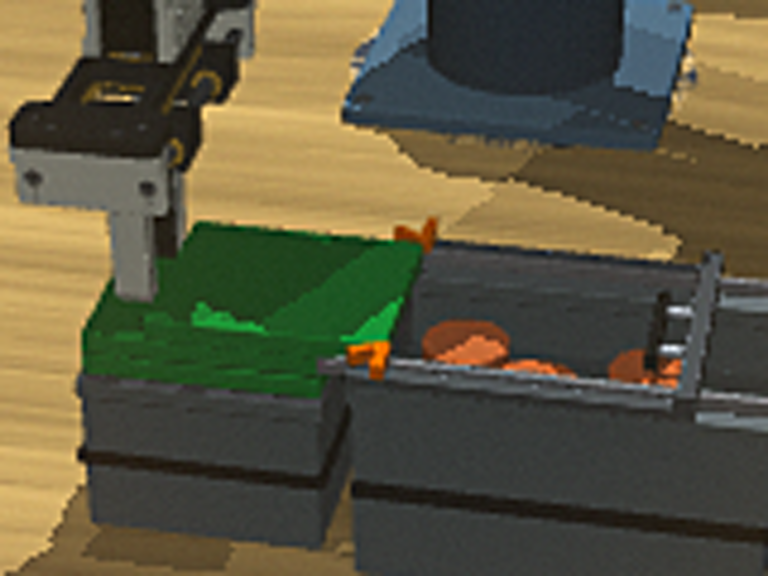

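The lid front has entered between the catches (top crop 386,110–300) with both pushed outward, and the force is back under 1 N. Pushing on along the tray axis.

Emit:
{"op": "step_arm", "data": {"increments": [0.12,0,0,0,0,0,4,0.24,0,0,0,0,0,4,0.36,0,0,0,0,0,4,0.48,0,0,0,0,0,4,0.6,0,0,0,0,0,4,0.72,0,0,0,0,0,4,0.84,0,0,0,0,0,4,0.96,0,0,0,0,0,4,1.08,0,0,0,0,0,4,1.2,0,0,0,0,0,4]}}

```text
clock: 6.57
tool_pos: [0.5063, -0.0931, 0.117]
orientation: [3.14, -0.001, 1.588]
wrist_force: [0.7, -2.1, -0.5]
finger_gap: 0.0402
```

Emit:
{"op": "step_arm", "data": {"increments": [0.13,0,0,0,0,0,4,0.26,0,0,0,0,0,4,0.39,0,0,0,0,0,4,0.52,0,0,0,0,0,4,0.65,0,0,0,0,0,4,0.78,0,0,0,0,0,4,0.91,0,0,0,0,0,4,1.04,0,0,0,0,0,4,1.17,0,0,0,0,0,4,1.3,0,0,0,0,0,4,1.43,0,0,0,0,0,4,1.56,0,0,0,0,0,4]}}

```text
clock: 7.57
tool_pos: [0.506, -0.0774, 0.117]
orientation: [3.14, -0.001, 1.588]
wrist_force: [-0.0, -2.0, 1.1]
finger_gap: 0.04
```

```bash
python3 - <<'E'
from h import *
st(); 
a=viewer.camera("top")[:,:,::-1]; b=viewer.camera("scene")[:,:,::-1]
cv2.imwrite("pics/t5.png",cv2.resize(a[220:320,230:400],None,fx=4.6,fy=4.6,interpolation=cv2.INTER_CUBIC))
cv2.imwrite("pics/s5.png",cv2.resize(b[150:270,250:410],None,fx=4.8,fy=4.8,interpolation=cv2.INTER_CUBIC))
plan([.506,-.06,.117],np.pi/2+.016)
E
```

```text
7.57 pos [ 0.506  -0.0774  0.117 ] rpy [ 3.1401e+00 -1.4000e-03  1.5880e+00] F [-0.02 -1.98  1.05] gap 0.04 j [-0.37  0.28  1.77  0.    1.09 -0.39]
tool shift cm [1.71 0.03 0.  ] rotvec [ 0.001 -0.002  0.001]
```

View pics/t5.png

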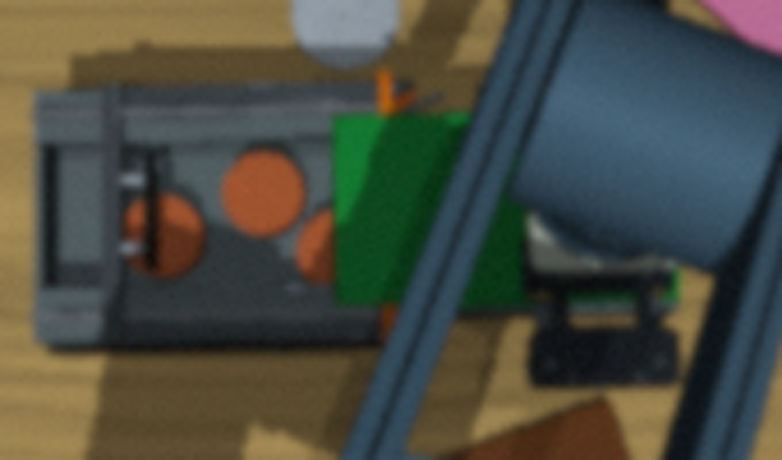

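View pics/s5.png

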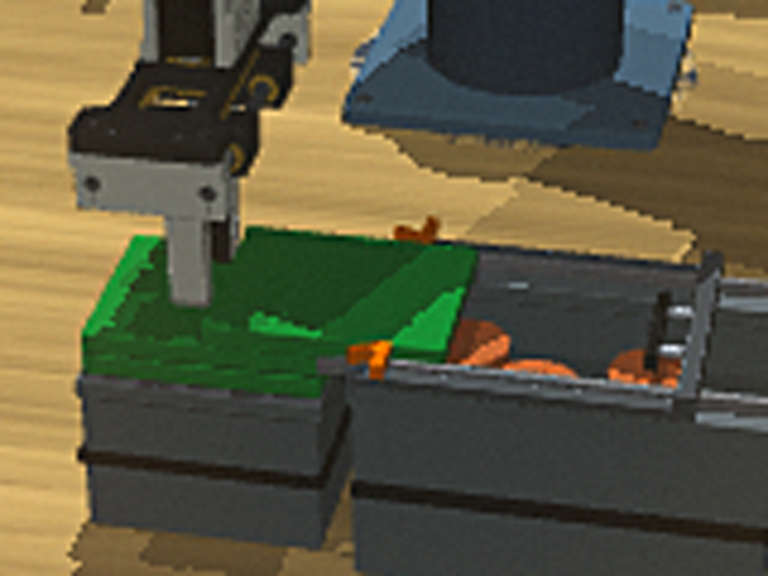

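The lid is entering straight, front edge at top crop (335,115–303). The second lid's rear edge is unchanged (scene crop 85,330–370). Force is about 2 N.

Emit:
{"op": "step_arm", "data": {"increments": [0.14,0,0,0,0,0,4,0.28,0,0,0,0,0,4,0.42,0,0,0,0,0,4,0.56,0,0,0,0,0,4,0.7,0,0,0,0,0,4,0.84,0,0,0,0,0,4,0.98,0,0,0,0,0,4,1.12,0,0,0,0,0,4,1.26,0,0,0,0,0,4,1.4,0,0,0,0,0,4,1.54,0,0,0,0,0,4,1.68,0,0,0,0,0,4]}}

```text
clock: 8.67
tool_pos: [0.5057, -0.0602, 0.1171]
orientation: [3.14, -0.002, 1.588]
wrist_force: [0.9, -2.0, 0.3]
finger_gap: 0.0399
```

Emit:
{"op": "step_arm", "data": {"increments": [0.14,0,0,0,0,0,4,0.28,0,0,0,0,0,4,0.42,0,0,0,0,0,4,0.56,0,0,0,0,0,4,0.7,0,0,0,0,0,4,0.84,0,0,0,0,0,4,0.98,0,0,0,0,0,4,1.12,0,0,0,0,0,4,1.26,0,0,0,0,0,4,1.4,0,0,0,0,0,4,1.54,0,0,0,0,0,4,1.68,0,0,0,0,0,4]}}

```text
clock: 9.67
tool_pos: [0.5055, -0.0434, 0.1172]
orientation: [3.14, -0.002, 1.588]
wrist_force: [-0.2, -2.7, 2.8]
finger_gap: 0.0402
```

```bash
python3 - <<'E'
from h import *
st(); 
a=viewer.camera("top")[:,:,::-1]; b=viewer.camera("scene")[:,:,::-1]
cv2.imwrite("pics/t6.png",cv2.resize(a[220:320,230:400],None,fx=4.6,fy=4.6,interpolation=cv2.INTER_CUBIC))
cv2.imwrite("pics/s6.png",cv2.resize(b[150:270,250:410],None,fx=4.8,fy=4.8,interpolation=cv2.INTER_CUBIC))
plan([.506,-.02,.117],np.pi/2+.016)
E
```

```text
9.67 pos [ 0.5055 -0.0434  0.1172] rpy [ 3.1399e+00 -1.5000e-03  1.5881e+00] F [-0.16 -2.74  2.85] gap 0.0402 j [-0.31  0.28  1.78  0.    1.08 -0.33]
tool shift cm [2.31 0.1  0.02] rotvec [ 0.002 -0.002  0.001]
```

View pics/t6.png

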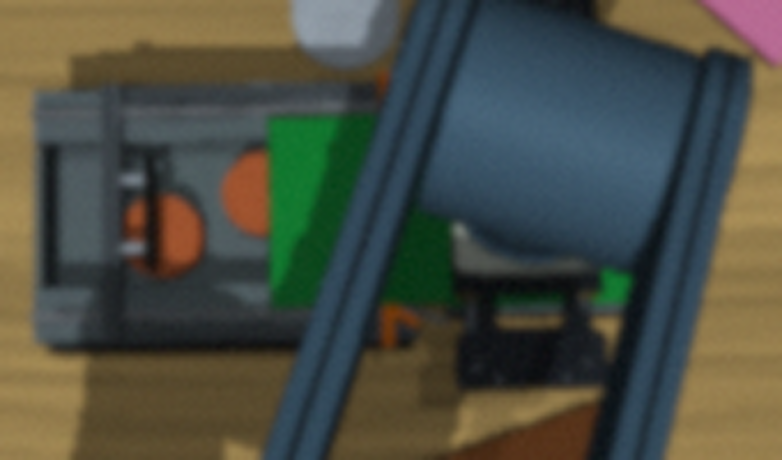

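View pics/s6.png

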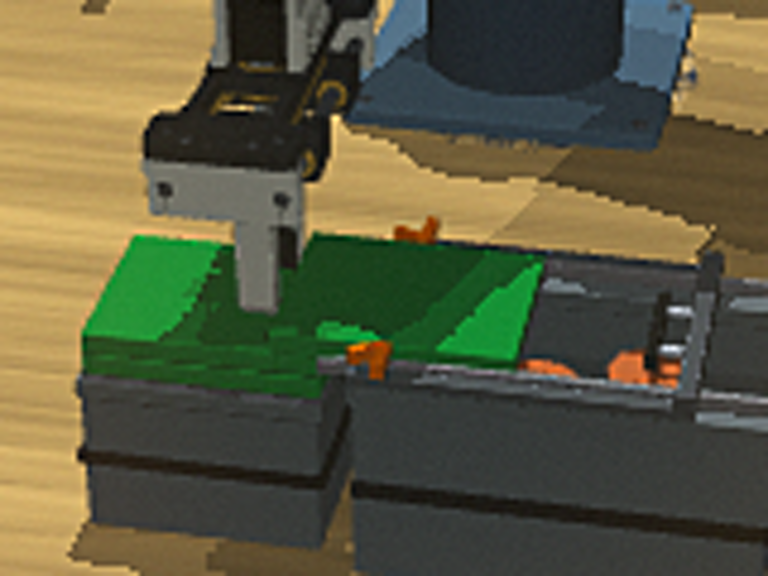

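Emit:
{"op": "step_arm", "data": {"increments": [0.14,0,0,0,0,0,4,0.28,0,0,0,0,0,4,0.42,0,0,0,0,0,4,0.56,0,0,0,0,0,4,0.7,0,0,0,0,0,4,0.84,0,0,0,0,0,4,0.98,0,0,0,0,0,4,1.12,0,0,0,0,0,4]}}

```text
clock: 10.43
tool_pos: [0.5052, -0.0317, 0.1171]
orientation: [3.14, -0.002, 1.588]
wrist_force: [0.2, -3.3, 1.1]
finger_gap: 0.0405
```

Emit:
{"op": "step_arm", "data": {"increments": [0.14,0,0,0,0,0,4,0.28,0,0,0,0,0,4,0.42,0,0,0,0,0,4,0.56,0,0,0,0,0,4,0.7,0,0,0,0,0,4,0.84,0,0,0,0,0,4,0.98,0,0,0,0,0,4,1.12,0,0,0,0,0,4,1.26,0,0,0,0,0,4,1.4,0,0,0,0,0,4,1.54,0,0,0,0,0,4,1.68,0,0,0,0,0,4]}}

```text
clock: 11.43
tool_pos: [0.5048, -0.0147, 0.1171]
orientation: [3.14, -0.002, 1.588]
wrist_force: [-0.1, -1.3, -1.4]
finger_gap: 0.0399
```

```bash
python3 - <<'E'
from h import *
st(); 
a=viewer.camera("top")[:,:,::-1]; b=viewer.camera("scene")[:,:,::-1]
cv2.imwrite("pics/t7.png",cv2.resize(a[220:320,230:400],None,fx=4.6,fy=4.6,interpolation=cv2.INTER_CUBIC))
cv2.imwrite("pics/s7.png",cv2.resize(b[150:270,270:430],None,fx=4.8,fy=4.8,interpolation=cv2.INTER_CUBIC))
plan([.505,-.0,.117],np.pi/2+.016)
E
```

```text
11.43 pos [ 0.5048 -0.0147  0.1171] rpy [ 3.1403e+00 -2.1000e-03  1.5882e+00] F [-0.14 -1.28 -1.39] gap 0.0399 j [-0.25  0.27  1.78  0.    1.08 -0.27]
tool shift cm [1.45 0.05 0.01] rotvec [ 0.001 -0.002  0.002]
```

View pics/t7.png

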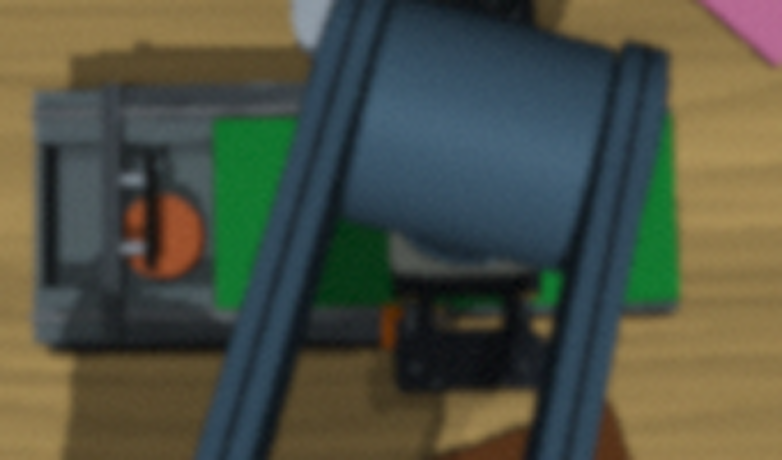

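View pics/s7.png

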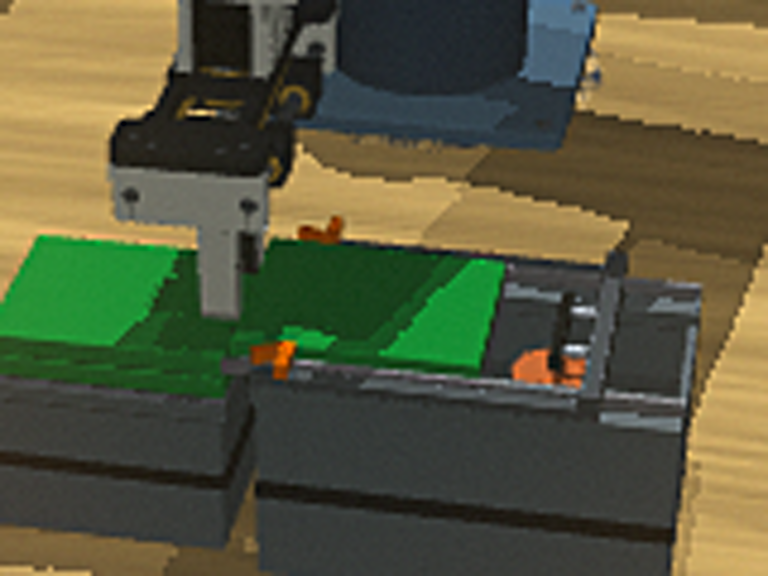

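The lid front (top crop 215) is about 28 mm short of the buffer face (≈160). The lid is flat and square and the stack is unmoved. I close most of that distance, then feel for the buffer.

Emit:
{"op": "step_arm", "data": {"increments": [0.13,0,0,0,0,0,4,0.26,0,0,0,0,0,4,0.39,0,0,0,0,0,4,0.52,0,0,0,0,0,4,0.65,0,0,0,0,0,4,0.78,0,0,0,0,0,4,0.91,0,0,0,0,0,4,1.04,0,0,0,0,0,4,1.17,0.02,0,0,0,0,4,1.3,0.03,0,0,0,0,4,1.43,0.04,0,0,0,0,4,1.56,0.05,0,0,0,0,4]}}

```text
clock: 12.53
tool_pos: [0.505, 0.0012, 0.1171]
orientation: [3.14, -0.002, 1.588]
wrist_force: [-0.5, -1.1, 0.8]
finger_gap: 0.04
```

Emit:
{"op": "step_arm", "data": {"increments": [0.08,0,0,0,0,0,4,0.16,0,0,0,0,0,4,0.24,0,0,0,0,0,4,0.32,0,0,0,0,0,4,0.4,0,0,0,0,0,4,0.4,0,0,0,0,0,4]}}

```text
clock: 13.03
tool_pos: [0.5048, 0.0054, 0.1171]
orientation: [3.14, -0.003, 1.588]
wrist_force: [-1.1, -1.2, -0.7]
finger_gap: 0.0401
```

Emit:
{"op": "step_arm", "data": {"increments": [0.06,0,0,0,0,0,4,0.12,0,0,0,0,0,4,0.18,0,0,0,0,0,4,0.24,0,0,0,0,0,4,0.3,0,0,0,0,0,4,0.36,0,0,0,0,0,4,0.42,0,0,0,0,0,4,0.42,0,0,0,0,0,4]}}

```text
clock: 13.7
tool_pos: [0.5048, 0.0097, 0.1171]
orientation: [3.14, -0.003, 1.588]
wrist_force: [0.9, -1.0, -0.9]
finger_gap: 0.0397
```

```bash
python3 - <<'E'
from h import *
st(); 
a=viewer.camera("top")[:,:,::-1]; b=viewer.camera("scene")[:,:,::-1]
cv2.imwrite("pics/t8.png",cv2.resize(a[220:320,230:400],None,fx=4.6,fy=4.6,interpolation=cv2.INTER_CUBIC))
cv2.imwrite("pics/s8.png",cv2.resize(b[150:270,290:430],None,fx=5,fy=5,interpolation=cv2.INTER_CUBIC))
st()
E
```

```text
13.7 pos [0.5048 0.0097 0.1171] rpy [ 3.1405e+00 -2.7000e-03  1.5885e+00] F [ 0.92 -0.98 -0.95] gap 0.0397 j [-0.2   0.27  1.79  0.    1.08 -0.22]
13.8 pos [0.5048 0.0097 0.1171] rpy [ 3.1405e+00 -2.8000e-03  1.5885e+00] F [-0.27 -0.64 -0.65] gap 0.0403 j [-0.2   0.27  1.78  0.    1.08 -0.22]
```

View pics/t8.png

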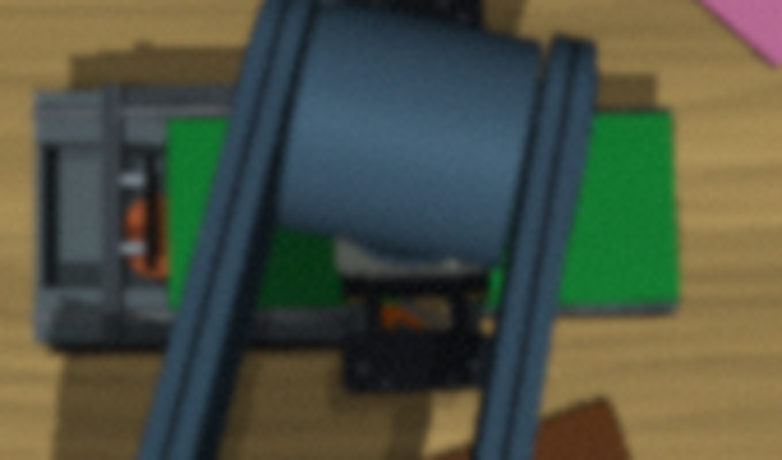

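View pics/s8.png

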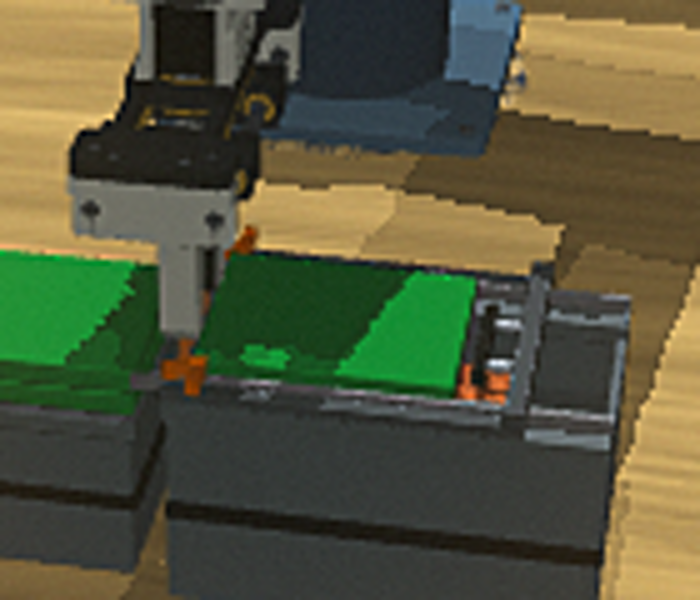

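The buffer face (top crop ≈158) is about 5 mm ahead of the lid front (168). The fingers are clear inside both catches. Now fine steps with force checks.

Emit:
{"op": "step_arm", "data": {"increments": [0.05,0,0,0,0,0,4,0.1,0,0,0,0,0,4,0.15,0,0,0,0,0,4,0.2,0,0,0,0,0,4,0.25,0,0,0,0,0,4,0.3,0,0,0,0,0,4,0.3,0,0,0,0,0,4]}}

```text
clock: 14.38
tool_pos: [0.5047, 0.0128, 0.1171]
orientation: [3.14, -0.003, 1.589]
wrist_force: [-0.7, -2.1, -1.2]
finger_gap: 0.04
```

Emit:
{"op": "step_arm", "data": {"increments": [0.05,0,0,0,0,0,4,0.1,0,0,0,0,0,4,0.15,0,0,0,0,0,4,0.15,0,0,0,0,0,4]}}

```text
clock: 14.72
tool_pos: [0.5047, 0.0145, 0.1171]
orientation: [3.14, -0.003, 1.589]
wrist_force: [0.9, -0.3, -1.4]
finger_gap: 0.04
```

Emit:
{"op": "step_arm", "data": {"increments": [0.05,0,0,0,0,0,4,0.1,0,0,0,0,0,4,0.1,0,0,0,0,0,4]}}

```text
clock: 14.97
tool_pos: [0.5047, 0.0155, 0.1171]
orientation: [3.14, -0.003, 1.589]
wrist_force: [0.7, -1.0, -0.7]
finger_gap: 0.0401
```

Emit:
{"op": "step_arm", "data": {"increments": [0.05,0,0,0,0,0,4,0.1,0,0,0,0,0,4,0.1,0,0,0,0,0,4]}}

```text
clock: 15.22
tool_pos: [0.5046, 0.0164, 0.1171]
orientation: [3.14, -0.003, 1.589]
wrist_force: [-0.3, -1.8, -0.0]
finger_gap: 0.0401
```

Emit:
{"op": "step_arm", "data": {"increments": [0.05,0,0,0,0,0,4,0.1,0,0,0,0,0,4,0.1,0,0,0,0,0,4]}}

```text
clock: 15.47
tool_pos: [0.5046, 0.0172, 0.1171]
orientation: [3.141, -0.002, 1.589]
wrist_force: [-0.7, -4.3, 0.0]
finger_gap: 0.04
```

Emit:
{"op": "step_arm", "data": {"increments": [0.05,0,0,0,0,0,4,0.1,0,0,0,0,0,4,0.1,0,0,0,0,0,4]}}

```text
clock: 15.72
tool_pos: [0.5048, 0.0179, 0.1172]
orientation: [3.14, -0.002, 1.589]
wrist_force: [0.5, -4.8, -0.8]
finger_gap: 0.0402
```

Emit:
{"op": "step_arm", "data": {"increments": [0.05,0,0,0,0,0,4,0.1,0,0,0,0,0,4,0.1,0,0,0,0,0,4]}}

```text
clock: 15.97
tool_pos: [0.5046, 0.0186, 0.1172]
orientation: [3.141, -0.001, 1.589]
wrist_force: [-1.1, -5.6, 0.3]
finger_gap: 0.0399
```

Emit:
{"op": "step_arm", "data": {"increments": [0.05,0,0,0,0,0,4,0.1,0,0,0,0,0,4,0.1,0,0,0,0,0,4]}}

```text
clock: 16.22
tool_pos: [0.5044, 0.0191, 0.1172]
orientation: [3.141, 0.0, 1.589]
wrist_force: [-1.5, -5.6, -0.0]
finger_gap: 0.04
```

```bash
python3 - <<'E'
from h import *
st(); 
a=viewer.camera("top")[:,:,::-1]; b=viewer.camera("scene")[:,:,::-1]
cv2.imwrite("pics/t9.png",cv2.resize(a[220:320,230:400],None,fx=4.6,fy=4.6,interpolation=cv2.INTER_CUBIC))
cv2.imwrite("pics/s9.png",cv2.resize(b[180:260,300:420],None,fx=6.4,fy=6.4,interpolation=cv2.INTER_CUBIC))
st()
E
```

```text
16.22 pos [0.5044 0.0191 0.1172] rpy [3.1409 0.     1.589 ] F [-1.47 -5.56 -0.04] gap 0.04 j [-0.18  0.27  1.78  0.    1.08 -0.2 ]
16.32 pos [0.5045 0.019  0.1172] rpy [ 3.1408 -0.      1.5889] F [-0.55 -5.22 -0.01] gap 0.0404 j [-0.18  0.27  1.78  0.    1.08 -0.2 ]
```

View pics/t9.png

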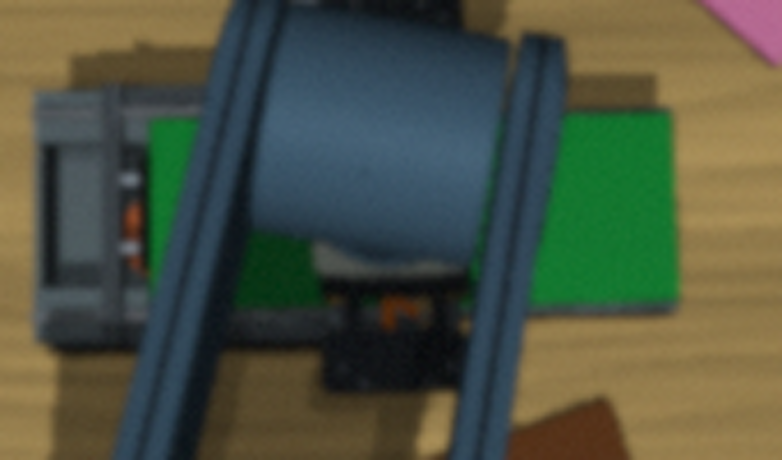

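View pics/s9.png

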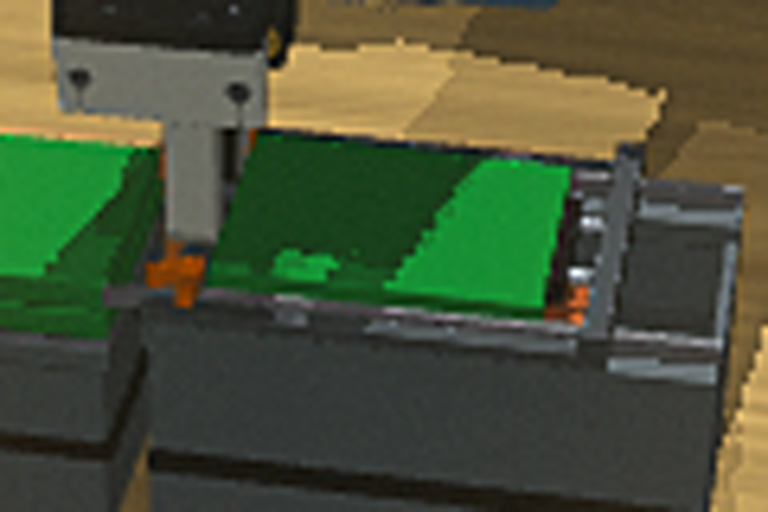

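Emit:
{"op": "step_arm", "data": {"increments": [0.07,0,0,0,0,0,4,0.14,0,0,0,0,0,4,0.14,0,0,0,0,0,4]}}

```text
clock: 16.57
tool_pos: [0.5044, 0.0196, 0.1172]
orientation: [3.141, 0.001, 1.589]
wrist_force: [-0.7, -6.7, 0.3]
finger_gap: 0.04
```

Emit:
{"op": "step_arm", "data": {"increments": [0.07,0,0,0,0,0,4,0.14,0,0,0,0,0,4,0.14,0,0,0,0,0,4]}}

```text
clock: 16.82
tool_pos: [0.5044, 0.02, 0.1173]
orientation: [3.141, 0.003, 1.589]
wrist_force: [-0.0, -8.1, 0.5]
finger_gap: 0.0396
```

Emit:
{"op": "step_arm", "data": {"increments": [0.07,0,0,0,0,0,4,0.14,0,0,0,0,0,4,0.14,0,0,0,0,0,4]}}

```text
clock: 17.07
tool_pos: [0.5044, 0.0203, 0.1174]
orientation: [3.141, 0.005, 1.589]
wrist_force: [-0.3, -7.7, -0.5]
finger_gap: 0.0397
```

```bash
python3 -c "
from h import *
st()"
```

```text
17.07 pos [0.5044 0.0203 0.1174] rpy [3.1412 0.0053 1.589 ] F [-0.33 -7.75 -0.52] gap 0.0397 j [-0.18  0.27  1.78 -0.01  1.08 -0.19]
```

About 8 N was held with ~4 mm buffer travel, past the snap point. I back off straight, then raise and look.

Emit:
{"op": "step_arm", "data": {"increments": [-0.2,0,0,0,0,0,4,-0.5,0,0,0,0,0,4,-1,0,0,0,0,0,4,-1.5,0,0,0,0,0,4,-1.8,0,0,0,0,0,4,-1.8,0,-1,0,0,0,4,-1.8,0,-3,0,0,0,4,-1.8,0,-6,0,0,0,4,-4,0,-9,0,0,0,4,-7,0,-10,0,0,0,4,-10.5,0,-10,0,0,0,4]}}

```text
clock: 17.98
tool_pos: [0.5082, -0.0844, 0.2227]
orientation: [3.134, 0.007, 1.592]
wrist_force: [0.8, 0.9, -0.3]
finger_gap: 0.0399
```

Emit:
{"op": "step_arm", "data": {"increments": [-3.5,0,0,0,0,0,4,-7,0,0,0,0,0,4,-10.5,0,0,0,0,0,4,-14,0,0,0,0,0,4,-14,0,0,0,0,0,4]}}

```text
clock: 18.4
tool_pos: [0.5113, -0.2304, 0.2244]
orientation: [3.133, 0.011, 1.587]
wrist_force: [0.1, 0.5, 0.1]
finger_gap: 0.0404
```

```bash
python3 - <<'E'
from h import *
st(); 
a=viewer.camera("top")[:,:,::-1]; b=viewer.camera("scene")[:,:,::-1]
cv2.imwrite("pics/t10f.png",a);cv2.imwrite("pics/s10f.png",b)
cv2.imwrite("pics/t10.png",cv2.resize(a[220:320,230:400],None,fx=4.6,fy=4.6,interpolation=cv2.INTER_CUBIC))
cv2.imwrite("pics/s10.png",cv2.resize(b[180:270,260:420],None,fx=4.9,fy=4.9,interpolation=cv2.INTER_CUBIC))
E
```

```text
18.4 pos [ 0.5113 -0.2304  0.2244] rpy [3.1328 0.0107 1.5873] F [0.09 0.53 0.06] gap 0.0404 j [-0.62  0.27  1.51 -0.    1.35 -0.64]
```

View pics/t10.png

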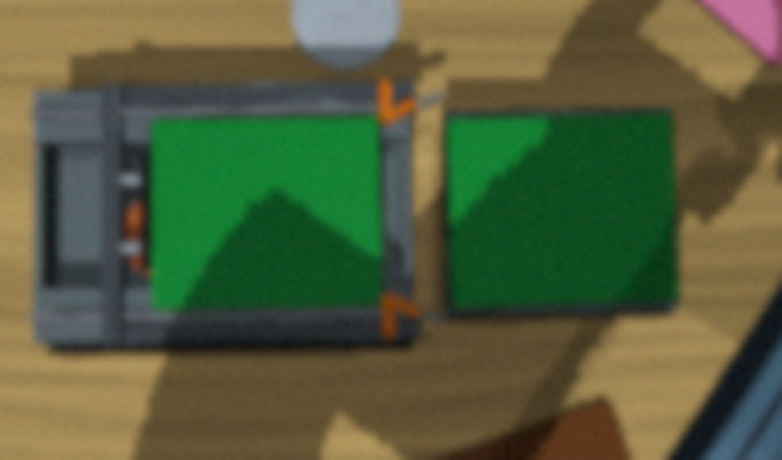

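View pics/s10.png

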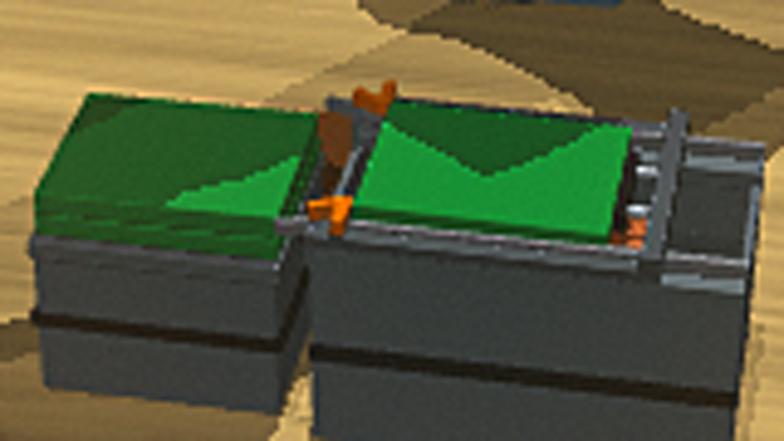

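View pics/s10f.png

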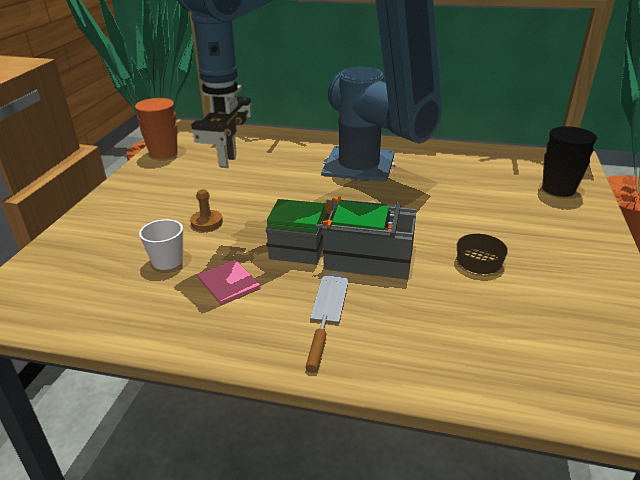

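The lid lies flat in the tray (top crop 152–382 × 117–308), with both catches (390,100 and 395,318) behind its rear edge. The other two lids look in place. A numeric comparison with the first pictures:

```bash
python3 - <<'E'
from h import *
def org(im,box):
    r=im[box[0]:box[1],box[2]:box[3]]; h=cv2.cvtColor(r,cv2.COLOR_BGR2HSV); m=cv2.inRange(h,(10,170,90),(20,255,255))
    M=cv2.moments(m,True); return M["m00"],round(M["m10"]/max(M["m00"],1)+box[2],2),round(M["m01"]/max(M["m00"],1)+box[0],2)
for n,boxes in(("top",[(230,252,305,328),(280,300,305,328)]),("scene",[(190,208,325,345),(215,235,315,335)])):
    a=cv2.imread(f"pics/{n}0.png");b=cv2.imread(f"pics/{n[0]}10f.png")
    for x in boxes: print(n,"catch before",org(a,x),"after",org(b,x))
b=cv2.imread("pics/t10f.png")
def rect(o,x1,y1,mm):
    m=cv2.inRange(cv2.cvtColor(o,cv2.COLOR_BGR2HSV),(45,120,40),(85,255,255)); c=max(cv2.findContours(m,0,1)[0],key=cv2.contourArea)
    (u,v),wh,an=cv2.minAreaRect(c); return "x %.4f y %.4f"%(x1-v*mm/1000,y1-u*mm/1000),np.round(np.array(wh)*mm,1),round(an,2)
print("A",rect(ortho("top",b,.122,.42,.60,.008,.17,.25),.60,.17,.25))
print("B now",rect(ortho("top",b,.1115,.42,.60,-.16,0.008,.25),.60,.008,.25))
E
```

```text
top catch before (35.0, 314.6, 241.66) after (33.0, 314.76, 241.94)
top catch before (34.0, 315.21, 287.24) after (36.0, 315.25, 287.36)
scene catch before (43.0, 336.19, 199.44) after (66.0, 332.5, 201.82)
scene catch before (46.0, 327.2, 222.5) after (45.0, 327.11, 222.51)
A ('x 0.5045 y 0.0883', array([100.6, 123.3]), 89.38)
B now ('x 0.5058 y -0.0672', array([101.8, 121.8]), 88.54)
```

```bash
python3 -c "
from h import *
st(); print(manip.sign_off())"
```

```text
18.5 pos [ 0.511  -0.2254  0.224 ] rpy [3.1337 0.0067 1.589 ] F [ 0.55  0.4  -0.08] gap 0.0399 j [-0.61  0.26  1.51 -0.    1.35 -0.63]
the job is handed in; nothing more can be done
None
```

I pushed the top green lid off the stack with two spread fingers on its rear edge, through the catches and against the buffer. I backed the arm off clear and handed the job in at 18.5 s; it returned no verdict.

- **Force:** the push read about 1–3 N along the runners. The buffer met the lid at TCP y ≈ 0.016 m, and I pressed it about 4 mm further, to about 8 N. That is past the snap point and well under the 20 N limit.
- **Catches:** in the top view both are back within 0.3 px (about 0.7 mm) of where they started, behind the lid's rear edge.
- **Lid position:** it lies flat and square, at about (0.5045, 0.088) m. That is about 2 mm off the tray's centre line and about -21 mm along y in the tray frame. The y limit is -24 mm and my tray origin is only good to a few mm, so this margin is thin. It fits the keeper being clamped towards the mouth.
- **Other things:** the second lid reads within about 1 mm of where the stack stood. The lowest lid and the things on the bench look unmoved, which I checked by eye only.
- **Check that disagreed:** the left catch's orange centroid in the scene view shifted by about 4 px. I put this down to the brown plate and lighting in that window, as the top view and the close crop show the catch sprung in. I did not re-measure it.

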